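Stage the slide rack and crack the desiccator

TASK

The washed slides are about to go into the desiccator: first stand the slide rack, upright and level, on the two rods of the draining bridge, setting it down gently, and let go of it. Then take the desiccator lid by its blue knob, pull it up until it breaks free of its sticky sealing ring, and hold it level and centred over the base about a finger's width (15 mm) open all round, never pulling it wide open, so that the room air seeps in without a gust. Finish while still holding the lid like that; leave the tip box, stain bottle and pipette where they are.

Things in the scene. Friction and masses are not known exactly. Their poses are not given: they have to be found in the camera images.
- rack_mid (a point): Centre, half-way up, of the slide rack: a white plastic rack with a flat underside, 84 mm (its x) by 72 mm (its y) by 78 mm high overall, 140 g, carrying eight glass slides on edge (blue and orange label ends). Rack body and slides reach 32 mm above its underside; above them is a bail handle. z is up; the underside is 39 mm below this point. At the start the rack stands on the bench.
- rack_handle (a point): Centre of the rack's green handle bar, 35 mm above rack_mid. The bar runs along the rack's y, 72 mm long, 10 mm thick (along the rack's x, the way to pinch it) and 8 mm high; below it 38 mm of free space down to the slides, between two uprights at the ends of the bar.
- bridge_mid (a point): Middle of the fixed draining bridge, level with the tops of its two rods, 70 mm above the bench. Under the rods is a steel tray 130 (x) by 240 (y) by 18 mm. The rods run along its y, 8 mm thick, 230 mm long, centre lines 48 mm apart (x = -24 and +24 mm); nothing stands higher than them. The rack fits either way round near the middle, its centre midway between the rods.
- lid_knob (a point): Centre of the blue round knob head on top of the clear domed desiccator lid: 36 mm in diameter, 30 mm high, axis upright. The dome below it starts 32 mm under this point. The lid is loose, about 380 g, 200 mm in diameter, 128 mm high above the base with the knob; its lip sticks in the sealing ring.
- lid_rim (a point): Centre of the underside of the lid's rim, 113 mm below lid_knob; z is up. Closed, it coincides with seal_mid; its height above seal_mid is the opening. Breaking the seal takes 11 to 25 N straight up, weight included (the faster the more): the pull grows over the first 3 mm, then the lid lets go; from 8 mm up only its weight is left.
- seal_mid (a point): Centre of the mouth of the desiccator's round white base, level with its rim, 103 mm above the bench; z is up. The black sealing ring lines the rim. The base (200 mm in diameter, a vent cock with a blue handle sticking out to its +x side) is clipped fast to the bench and does not move.
- tip_mid (a point): Centre of the pipette tip box, 120 x 82 x 50 mm, white with a clear top over yellow tips, loose on the bench. Leave alone.
- stain_mid (a point): Centre of the amber stain bottle, 46 mm in diameter, 85 mm high, black cap, loose on the bench. Leave alone.
- pipette_mid (a point): Middle of the handle of the white and blue pipette lying on the bench, 240 mm long, 24 mm high. Leave alone.

How it is judged:
By the outcome, as a careful person would: the job done as asked, in the order asked, and still so for the second after the job is handed in, while the arm keeps its last pose, push and grip.
It also fails if it takes over 48 s, if anything falls off the work surface, if the arm or the gripper's body presses on something with over 40 N, if the wrist force passes 120 N, or if a joint passes its speed limit or range.

ROBOT

A 7-joint arm with a two-finger parallel gripper is mounted at the origin on the work surface. World frame = base frame: x ahead of the robot, y to its left, z up, the work surface at z = 0. Lengths are in mm, angles in rad, forces in N, time in s.
With the tool pointing down it reaches from about 400 to 900 mm from the base axis. Payload 5.5 kg.
Tool frame: the origin (TCP) lies midway between the tips of the shut fingers; the grasp point (between the pads) lies grip_point_offset behind it (grip_point_offset is the distance from the TCP to the grasp point, in mm); x points along the fingers, y is the direction in which the jaws open and shut, and the axes are right-handed (so a half turn about x gives the same grasp; the last joint's range is limited). The gripper opens to 92 mm and grips with 3 to 60 N. Pads are 19 mm wide; open, the fingers measure 130 mm over their backs; the gripper's body (75 mm by 190 mm) begins 47 mm behind the grasp point.
Start: joints at [1.408, 0.501, -0.427, 1.55, 0.221, 1.138, -0.21], TCP at [268.514, -591.946, 226.729] pointing down, gripper open.
Joint ranges: [-2.88, 2.88], [-0.31, 2.03], [-1.54, 1.56], [0.2, 2.42], [-1.41, 4.55], [0.19, 2.02], [-2.57, 2.57]. Speed limits (rad/s): [2.57, 2.57, 3.14, 3.14, 3.14, 3.14, 3.14].

INTERFACE

Orientations are given as a rotation vector (axis times angle).
In Python, from plant import * gives the robot as it stands.
- The arm moves only by the tool apply_moves, never from a script. Its argument "moves" is a list that holds one entry, the list of rows, each a list of 7 numbers: the closure, from 0 (fully open) to 1 (shut), then the shift along the tool's x, y, z in mm, then the turn, a rotation vector about the tool's x, y, z in degrees. A call has 1 to 20 rows; each row shifts and turns the pose as measured when the row begins, along the tool's axes as they then stand; what a row does not reach is not made up. A row lasts 1/12 s, in which the tool goes at most 41.7 mm and 7.16 degrees, less where a joint would pass 70% of its speed; a pose out of reach is approached as far as the arm can. A call is refused whole if a number of a shift passes 41.7 or a number of a turn 7.16, either way. A call with a gripper value outside its range is refused whole. The fingers move at their own pace and stop on an object; "newtons" is the grip in N (left out, the last holds). Time passes only in rows, so rows that do not move let the fingers close. It gives the time, the measured TCP pose, the force and the opening at its end, in the units of the state.
- sense(): the state, without advancing time (a new reading comes with each control period).
- camera(name): name is "scene" or "side" or "wrist"; returns the picture (384x512x3 uint8, red, green, blue); there is no depth.
- get_calibration(name): a dict with "camera_matrix" (3x3 intrinsics, pixels), "T" (4x4, takes a point from camera to world coordinates). Camera axes: x right, y down, z forward; pixel columns grow to the right and rows downward; lengths in mm; the calibration is good to about 2 mm. A picture is of the moment at which its call begins: read the wrist's pose just before it. get_calibration takes no time and is no camera call; for the wrist camera it gives the pose at the moment of the call.
- hand_in(): hands the job in, once; it reports no verdict.
The state is a dict: "clock": time; "q": joint angles; "joint_velocities": joint speeds; "joint_torque": joint torques, N m; "eef_pos": TCP position; "eef_rot": TCP orientation; "contact_force": force on the tool from outside, world axes, zero at the start; "wrist_torque": the same for the moment, N m; "opening": finger opening in mm.
Only numpy, scipy, OpenCV 4.12 (cv2) and the standard library are available. Lean on these libraries where they do the work, as an engineer would, in place of code of your own. Each camera call takes 0.05 s, during which the arm holds its last target. There are 200 camera calls.

## Working session

There is one attempt and no reset: what is moved stays moved. The work goes in short steps, Python scripts to look and compute and a tool call to move; the robot and the scene stay as the last step left them, time stands still between calls to the robot, and variables do not carry over. Pictures are saved under pics/ and viewed, about 8 in all and at most 12, crops included, and the job is handed in when it is done.

Besides the shell and the picture viewer there is one more tool, called after ">>>" as name([rows], argument=value, ...), one row to a line, values as JSON. apply_moves: Moves the arm, as the interface text tells. Its arguments: {"type":"object","properties":{"moves":{"type":"array"},"newtons":{"type":"number"}},"required":["moves"]}

```bash
mkdir -p pics; ls; python3 - <<'E'
from plant import *
import cv2, numpy as np
s=sense(); print({k:np.round(v,3).tolist() for k,v in s.items()})
ims=[]
for n in ("scene","side"):
    im=camera(n); cv2.imwrite(f"pics/{n}0.png",im[:,:,::-1])
    c=get_calibration(n); print(n,np.round(c["camera_matrix"],1).tolist(),np.round(c["T"],3).tolist())
    ims.append(im)
E
```

```text
pics
{'clock': 0.0, 'q': [1.408, 0.502, -0.427, 1.551, 0.221, 1.138, -0.21], 'joint_velocities': [0.001, -0.001, -0.0, 0.002, 0.001, -0.0, 0.001], 'joint_torque': [-0.001, -56.66, -5.816, -27.911, -0.069, 0.031, 0.0], 'eef_pos': [268.113, -591.313, 225.633], 'eef_rot': [1.987, 0.432, -1.987], 'contact_force': [-0.542, -0.427, -0.434], 'wrist_torque': [0.027, -0.06, 0.058], 'opening': 91.846}
scene [[436.1, 0.0, 263.9], [0.0, 436.1, 200.5], [0.0, 0.0, 1.0]] [[-0.292, 0.765, -0.574, 1254.211], [0.956, 0.227, -0.184, 211.066], [-0.011, -0.603, -0.798, 1123.946], [0.0, 0.0, 0.0, 1.0]]
side [[353.4, 0.0, 258.0], [0.0, 353.4, 193.9], [0.0, 0.0, 1.0]] [[-0.869, -0.366, 0.334, 282.869], [-0.495, 0.665, -0.558, 429.74], [-0.018, -0.651, -0.759, 748.949], [0.0, 0.0, 0.0, 1.0]]
```

View pics/scene0.png

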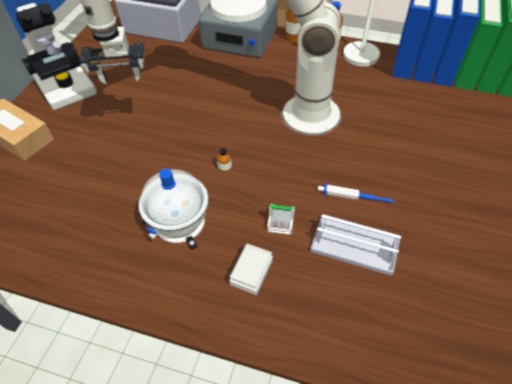

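View pics/side0.png

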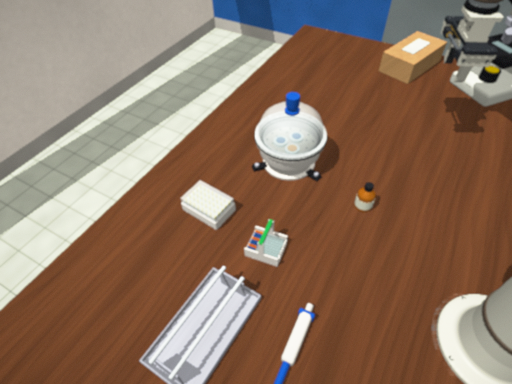

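The scene view shows the knob at (166,180), the green handle at (282,208) and the bridge near (355,243). In the side view the knob is at (292,103), the handle at (267,233) and the rods near (200,320). Next I'll triangulate these and enlarge the bridge.

```bash
cat > h.py <<'E'
from plant import *
import cv2, numpy as np
def ray(cal,px):
    K,T=np.array(cal["camera_matrix"]),np.array(cal["T"])
    d=T[:3,:3]@np.linalg.solve(K,[px[0],px[1],1.]); return T[:3,3],d/np.linalg.norm(d)
def plane(cal,px,z):
    o,d=ray(cal,px); return o+d*(z-o[2])/d[2]
def tri(*cp):
    A=np.zeros((3,3));b=np.zeros(3)
    rs=[ray(c,p) for c,p in cp]
    for o,d in rs:
        P=np.eye(3)-np.outer(d,d);A+=P;b+=P@o
    x=np.linalg.solve(A,b); return x,[np.linalg.norm(np.cross(x-o,d)) for o,d in rs]
def blob(im,lo,hi,roi):  # HSV mask, largest blob in roi (x0,y0,x1,y1)
    x0,y0,x1,y1=roi; m=cv2.inRange(cv2.cvtColor(im[y0:y1,x0:x1],cv2.COLOR_RGB2HSV),lo,hi)
    n,l,st,ce=cv2.connectedComponentsWithStats(m); i=1+np.argmax(st[1:,4])
    pts=np.argwhere(l==i)[:,::-1]+[x0,y0]
    return ce[i]+[x0,y0],st[i],pts
E
python3 - <<'E'
from h import *
S=cv2.imread("pics/scene0.png")[:,:,::-1].copy();D=cv2.imread("pics/side0.png")[:,:,::-1].copy()
cs,cd=get_calibration("scene"),get_calibration("side")
B=((105,120,60),(130,255,255));G=((45,100,60),(80,255,255))
for n,c,r1,r2,zz in (("knob",B,(150,160,185,195),(275,85,310,120),201),("handle",G,(260,195,305,225),(245,210,290,255),74)):
    r1=(r1[0],r1[1],r1[2],r1[3])
    a,sa,pa=blob(S,*c,r1);b,sb,pb=blob(D,*c,r2)
    x,e=tri((cs,a),(cd,b)); print(n,a,sa[:5],b,sb[:5],x.round(1),np.round(e,1))
    for cc,p in ((cs,pa),(cd,pb)):
        rect=cv2.minAreaRect(p.astype(np.float32)); 
        vx,vy,_,_=cv2.fitLine(p.astype(np.float32),cv2.DIST_L2,0,.01,.01).ravel()
        m=p.mean(0); t=(p-m)@[vx,vy]; w=[plane(cc,m+k*np.array([vx,vy]),{"knob":216,"handle":74}[n]) for k in (t.min(),t.max())]
        print("  ends",np.round(w[0],0),np.round(w[1],0))
a=cv2.resize(S[205:285,295:415],None,fx=5,fy=5,interpolation=cv2.INTER_CUBIC)
b=cv2.resize(D[255:384,130:280],None,fx=4,fy=4,interpolation=cv2.INTER_CUBIC)
cv2.imwrite("pics/cropa.png",a[:,:,::-1]);cv2.imwrite("pics/cropb.png",b[:,:,::-1])
E
```

```text
knob [166.71052632 178.67105263] [ 10   9  15  20 228] [292.01824818 102.86861314] [ 10   7  15  23 274] [ 597.8 -279.6  206.9] [0.7 0.7]
  ends [ 574. -297.  216.] [ 633. -253.  216.]
  ends [ 574. -225.  216.] [ 612. -315.  216.]
handle [281.0625 207.0375] [10 10 23  5 80] [265.41818182 231.2       ] [ 14   9  14  25 110] [508.4  24.5  75.4] [0.4 0.4]
  ends [513.  -9.  74.] [503.  57.  74.]
  ends [504.  58.  74.] [514. -14.  74.]
```

View pics/cropa.png

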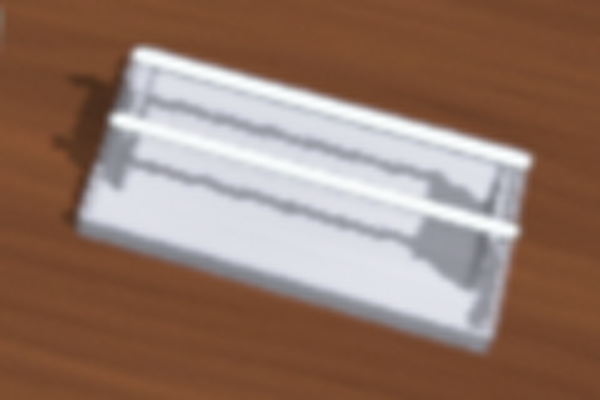

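View pics/cropb.png

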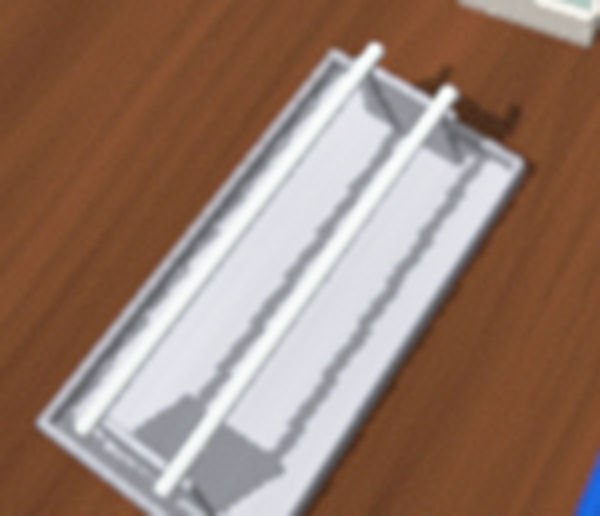

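Crop a shows the rod ends at (137,53)-(530,161) and (115,119)-(517,231). In crop b they are at (375,48)-(84,427) and (449,92)-(163,490). I'll cast rays onto z=66, the rod centre height.

```bash
python3 - <<'E'
from h import *
from scipy.spatial.transform import Rotation as R
cs,cd=get_calibration("scene"),get_calibration("side")
for c,(ox,oy),f,r in ((cs,(295,205),5,[(137,53),(530,161),(115,119),(517,231)]),(cd,(130,255),4,[(375,48),(84,427),(449,92),(163,490)])):
    w=np.array([plane(c,((u+.5)/f-.5+ox,(v+.5)/f-.5+oy),67) for u,v in r])
    d1,d2=w[1]-w[0],w[3]-w[2]; n=np.array([-d1[1],d1[0]])/np.linalg.norm(d1[:2])
    print(w.round(0).tolist(),"len",np.hypot(*d1[:2]).round(),np.hypot(*d2[:2]).round(),"gap",(n@(w[2]-w[0])[:2]).round(1),"mid",w.mean(0).round(1),"ang",np.degrees([np.arctan2(d[1],d[0]) for d in (d1,d2)]).round(1))
s=sense(); print(R.from_rotvec(s["eef_rot"]).as_matrix().round(3))
E
```

```text
[[497.0, 147.0, 67.0], [507.0, 378.0, 67.0], [546.0, 145.0, 67.0], [556.0, 376.0, 67.0]] len 230.0 231.0 gap -49.4 mid [526.6 261.5  67. ] ang [87.5 87.7]
[[546.0, 144.0, 67.0], [556.0, 370.0, 67.0], [497.0, 147.0, 67.0], [508.0, 373.0, 67.0]] len 226.0 226.0 gap 48.7 mid [526.6 258.6  67. ] ang [87.6 87.4]
[[-0.001  0.413 -0.911]
 [ 0.002 -0.911 -0.413]
 [-1.    -0.002  0.   ]]
```

```bash
cat >> h.py <<'E'
from scipy.spatial.transform import Rotation as R
def Rdown(yaw):  # tool x down, tool y at yaw (deg)
    c,s=np.cos(np.radians(yaw)),np.sin(np.radians(yaw)); return np.array([[0,c,s],[0,s,-c],[-1,0,0]])
def plan(pos,yaw,n,g=0):
    s=sense(); p=np.array(s["eef_pos"]);M=R.from_rotvec(s["eef_rot"]); e=(M.inv()*R.from_matrix(Rdown(yaw))).as_rotvec()
    d=(np.array(pos)-p)/n; t=np.degrees(e)/n
    print("from",p.round(1),"dist",np.linalg.norm(d*n).round(1),"turn",np.degrees(e).round(1),"per row",np.linalg.norm(d).round(1))
    for k in range(n):
        q=M*R.from_rotvec(e*k/n); print([g]+(q.inv().apply(d)).round(1).tolist()+t.round(2).tolist())
E
python3 - <<'E'
from h import *
print(grip_point_offset)
plan((508,24.5,150),8,18)
E
```

```text
18.8
from [ 268.2 -591.4  225.8] dist 665.3 turn [-73.6  -0.1   0.1] per row 37.0
[0, 4.3, -25.6, -26.3, -4.09, -0.0, 0.0]
[0, 4.3, -23.7, -28.0, -4.09, -0.0, 0.0]
[0, 4.2, -21.7, -29.7, -4.09, -0.0, 0.0]
[0, 4.2, -19.5, -31.1, -4.09, -0.0, 0.0]
[0, 4.2, -17.2, -32.4, -4.09, -0.0, 0.0]
[0, 4.2, -14.9, -33.6, -4.09, -0.0, 0.0]
[0, 4.2, -12.4, -34.5, -4.09, -0.0, 0.0]
[0, 4.2, -9.9, -35.3, -4.09, -0.0, 0.0]
[0, 4.2, -7.4, -36.0, -4.09, -0.0, 0.0]
[0, 4.2, -4.8, -36.4, -4.09, -0.0, 0.0]
[0, 4.2, -2.2, -36.7, -4.09, -0.0, 0.0]
[0, 4.2, 0.4, -36.7, -4.09, -0.0, 0.0]
[0, 4.2, 3.0, -36.6, -4.09, -0.0, 0.0]
[0, 4.2, 5.6, -36.3, -4.09, -0.0, 0.0]
[0, 4.2, 8.2, -35.8, -4.09, -0.0, 0.0]
[0, 4.2, 10.7, -35.1, -4.09, -0.0, 0.0]
[0, 4.2, 13.2, -34.3, -4.09, -0.0, 0.0]
[0, 4.2, 15.6, -33.2, -4.09, -0.0, 0.0]
```

>>> apply_moves([
  [[0,0,-25.6,-26.3,-4.1,0,0],[0,0,-23.7,-28,-4.1,0,0],[0,0,-21.7,-29.7,-4.1,0,0],[0,0,-19.5,-31.1,-4.1,0,0],[0,0,-17.2,-32.4,-4.1,0,0],[0,0,-14.9,-33.6,-4.1,0,0],[0,0,-12.4,-34.5,-4.1,0,0],[0,0,-10,-35.3,-4.1,0,0],[0,0,-7.4,-36,-4.1,0,0],[0,6,-4.8,-36.4,-4.1,0,0],[0,8,-2.2,-36.7,-4.1,0,0],[0,8,0.4,-36.7,-4.1,0,0],[0,8,3,-36.6,-4.1,0,0],[0,8,5.6,-36.3,-4.1,0,0],[0,8,8.2,-35.8,-4.1,0,0],[0,8,10.7,-35,-4.1,0,0],[0,8,13.2,-34.3,-4.1,0,0],[0,8,15.6,-33.2,-4.1,0,0]],
], newtons=15)

```text
clock: 1.6
eef_pos: [494.7, 46.0, 147.4]
eef_rot: [1.07, 1.291, -1.08]
contact_force: [0.8, -0.1, 0.4]
opening: 92.0
```

```bash
python3 - <<'E'
from h import *
print(sense()["q"])
plan((508.4,24.5,140),8,8)
E
```

```text
[ 0.59220627  0.45002703 -0.90531483  1.98611047  0.44734546  0.92225839
 -0.36454579]
from [494.7  46.  147.4] dist 26.6 turn [2.4 0.2 0.3] per row 3.3
[0, 0.9, 1.2, 3.0, 0.3, 0.02, 0.04]
[0, 0.9, 1.2, 2.9, 0.3, 0.02, 0.04]
[0, 0.9, 1.2, 2.9, 0.3, 0.02, 0.04]
[0, 0.9, 1.2, 2.9, 0.3, 0.02, 0.04]
[0, 0.9, 1.3, 2.9, 0.3, 0.02, 0.04]
[0, 0.9, 1.3, 2.9, 0.3, 0.02, 0.04]
[0, 0.9, 1.3, 2.9, 0.3, 0.02, 0.04]
[0, 0.9, 1.3, 2.9, 0.3, 0.02, 0.04]
```

>>> apply_moves([
  [[0,2.5,3.3,8,0.8,0,0.1],[0,2.5,3.3,8,0.8,0,0.1],[0,2,3.3,7.5,0.8,0,0.1],[0,0,0,0,0,0,0]],
])

```text
clock: 1.93
eef_pos: [509.0, 36.2, 138.3]
eef_rot: [1.095, 1.283, -1.091]
contact_force: [-0.3, -0.3, -0.0]
opening: 91.7
```

```bash
python3 - <<'E'
from h import *
s=sense(); print(np.round(s["eef_pos"],1),np.round(s["q"],2)); print(R.from_rotvec(s["eef_rot"]).as_matrix().round(3))
c=get_calibration("wrist");im=camera("wrist");cv2.imwrite("pics/w1.png",im[:,:,::-1]);np.savez("w1.npz",K=c["camera_matrix"],T=c["T"])
a,st,p=blob(im,(45,100,60),(80,255,255),(0,0,512,384)); print(a,st)
vx,vy,_,_=cv2.fitLine(p.astype(np.float32),cv2.DIST_L2,0,.01,.01).ravel();t=(p-a)@[vx,vy]
w=[plane(c,a+k*np.array([vx,vy]),76) for k in (t.min(),0,t.max())];print(np.round(w,1)); d=w[2]-w[0];print(np.degrees(np.arctan2(d[1],d[0])))
E
```

```text
[509.   36.2 138.3] [ 0.59  0.48 -0.88  1.97  0.46  0.91 -0.37]
[[-0.001  0.988  0.157]
 [ 0.005  0.157 -0.988]
 [-1.    -0.    -0.005]]
[253.75268817 216.58064516] [ 247  178   15   78 1023]
[[511.9   1.3  76. ]
 [507.7  31.4  76. ]
 [503.9  59.7  76. ]]
97.83025779021807
```

View pics/w1.png

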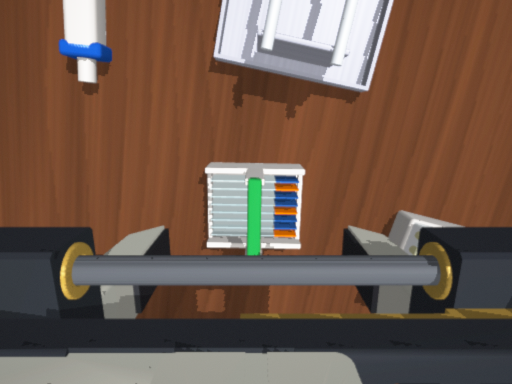

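The wrist view shows the green bar at column 254 running to row 178, with its lower end hidden by the gripper. The line fit agrees with the earlier fix: x≈508.6 at y=24.5, bar angle 97.8°. Now I'll centre and descend.

```bash
python3 - <<'E'
from h import *
plan((508.6,24.5,138.3),7.9,1)
E
```

```text
from [508.6  36.6 138.5] dist 12.1 turn [ 1.1 -0.3  0. ] per row 12.1
[0, 0.1, -1.9, 11.9, 1.13, -0.29, 0.03]
```

>>> apply_moves([
  [[0,0,-1,6,0.6,-0.2,0],[0,0,-1,6,0.5,-0.1,0],[0,10,0,0,0,0,0],[0,10,0,0,0,0,0],[0,10,0,0,0,0,0]],
])

```text
clock: 2.4
eef_pos: [509.5, 17.0, 108.9]
eef_rot: [1.115, 1.26, -1.116]
contact_force: [0.1, 0.1, -0.2]
opening: 91.4
```

```bash
python3 - <<'E'
from h import *
plan((508.6,24.5,55.2),7.9,5)
E
```

```text
from [509.5  17.  108.9] dist 54.2 turn [-0.7  0.3 -0.2] per row 10.8
[0, 10.7, -0.0, -1.6, -0.14, 0.06, -0.04]
[0, 10.7, -0.0, -1.6, -0.14, 0.06, -0.04]
[0, 10.7, -0.0, -1.6, -0.14, 0.06, -0.04]
[0, 10.7, 0.0, -1.5, -0.14, 0.06, -0.04]
[0, 10.7, 0.0, -1.5, -0.14, 0.06, -0.04]
```

>>> apply_moves([
  [[0,10,0,-2.5,-0.3,0.1,0],[0,10,0,-2,-0.2,0.1,0],[0,10,0,-1.5,0,0,0],[0,10,0,0,0,0,0],[0,4,0,0,0,0,0],[0,0,0,0,0,0,0]],
])

```text
clock: 2.9
eef_pos: [505.1, 24.1, 55.8]
eef_rot: [1.107, 1.274, -1.11]
contact_force: [0.0, 0.3, -0.7]
opening: 92.0
```

```bash
python3 - <<'E'
from h import *
plan((508.6,24.5,55.2),7.9,1)
E
```

```text
from [505.1  24.1  55.8] dist 3.6 turn [-0.1 -0.1  0.2] per row 3.6
[0, 0.5, 3.6, 0.0, -0.05, -0.06, 0.2]
```

>>> apply_moves([
  [[0,0.5,3,0,0,0,0],[0.5,0,0,0,0,0,0],[0.8,0,0,0,0,0,0],[1,0,0,0,0,0,0],[1,0,0,0,0,0,0],[1,0,0,0,0,0,0],[1,0,0,0,0,0,0],[1,0,0,0,0,0,0]],
], newtons=25)

```text
clock: 3.57
eef_pos: [510.1, 25.1, 56.8]
eef_rot: [1.108, 1.272, -1.107]
contact_force: [-0.5, 0.4, 0.1]
opening: 50.1
```

>>> apply_moves([
  [[1,0,0,0,0,0,0],[1,0,0,0,0,0,0],[1,0,0,0,0,0,0],[1,0,0,0,0,0,0],[1,0,0,0,0,0,0],[1,0,0,0,0,0,0],[1,0,0,0,0,0,0],[1,0,0,0,0,0,0],[1,0,0,0,0,0,0],[1,0,0,0,0,0,0]],
])

```text
clock: 4.4
eef_pos: [509.7, 24.7, 56.8]
eef_rot: [1.107, 1.272, -1.108]
contact_force: [-0.5, -0.1, -0.3]
opening: 9.7
```

>>> apply_moves([
  [[1,-4,0,0,0,0,0],[1,-10,0,0,0,0,0],[1,-14,0,0,0,0,0],[1,-16,0,0,0,0,0],[1,-16,0,0,0,0,0],[1,-14,0,0,0,0,0],[1,-8,0,0,0,0,0],[1,-4,0,0,0,0,0],[1,0,0,0,0,0,0]],
])

```text
clock: 5.15
eef_pos: [508.0, 25.3, 149.3]
eef_rot: [1.105, 1.275, -1.109]
contact_force: [0.0, 0.0, -2.0]
opening: 9.6
```

```bash
python3 - <<'E'
from h import *
print(np.round(sense()["contact_force"],2),np.round(sense()["wrist_torque"],3),sense()["opening"])
plan((526.6,260,155),-2.5,16,1)
E
```

```text
[ 0.01  0.03 -2.  ] [ 0.001 -0.074  0.037] 9.573869563461836
from [508.   25.3 149.3] dist 235.5 turn [10.5 -0.   0.2] per row 14.7
[1, -0.4, 3.2, -14.4, 0.65, -0.0, 0.01]
[1, -0.4, 3.0, -14.4, 0.65, -0.0, 0.01]
[1, -0.4, 2.9, -14.4, 0.65, -0.0, 0.01]
[1, -0.4, 2.7, -14.5, 0.65, -0.0, 0.01]
[1, -0.4, 2.5, -14.5, 0.65, -0.0, 0.01]
[1, -0.4, 2.4, -14.5, 0.65, -0.0, 0.01]
[1, -0.4, 2.2, -14.5, 0.65, -0.0, 0.01]
[1, -0.4, 2.0, -14.6, 0.65, -0.0, 0.01]
[1, -0.4, 1.9, -14.6, 0.65, -0.0, 0.01]
[1, -0.4, 1.7, -14.6, 0.65, -0.0, 0.01]
[1, -0.4, 1.5, -14.6, 0.65, -0.0, 0.01]
[1, -0.4, 1.4, -14.6, 0.65, -0.0, 0.01]
[1, -0.4, 1.2, -14.7, 0.65, -0.0, 0.01]
[1, -0.4, 1.0, -14.7, 0.65, -0.0, 0.01]
[1, -0.4, 0.9, -14.7, 0.65, -0.0, 0.01]
[1, -0.4, 0.7, -14.7, 0.65, -0.0, 0.01]
```

Lifted: the weight reads 2 N and the opening is 9.6 mm. I'll travel with a gentle ramp.

>>> apply_moves([
  [[1,-1,1,-5,0.3,0,0],[1,-1,2,-10,0.5,0,0],[1,-1,3,-15,0.8,0,0],[1,-1,3,-19,0.9,0,0],[1,-0.5,3,-20,0.9,0,0],[1,-0.5,3,-20,0.9,0,0],[1,-0.5,3,-20,0.9,0,0],[1,-0.5,3,-20,0.9,0,0],[1,0,2,-20,0.9,0,0],[1,0,2,-19,0.9,0,0],[1,0,2,-16,0.8,0,0],[1,0,1,-12,0.6,0,0],[1,0,1,-8,0.4,0,0],[1,0,0,-4,0.2,0,0],[1,0,0,0,0,0,0]],
])

```text
clock: 6.4
eef_pos: [517.4, 245.7, 142.8]
eef_rot: [1.23, 1.203, -1.264]
contact_force: [0.1, -0.7, -1.6]
opening: 10.0
```

```bash
python3 - <<'E'
from h import *
plan((526.6,260,150),-2.5,3,1)
s=sense();c=get_calibration("wrist");im=camera("wrist");cv2.imwrite("pics/w2.png",im[:,:,::-1]);np.savez("w2.npz",K=c["camera_matrix"],T=c["T"])
print(s["eef_pos"],R.from_rotvec(s["eef_rot"]).as_matrix().round(3))
E
```

```text
from [517.4 245.7 142.8] dist 18.5 turn [-0.2  0.2  1.4] per row 6.2
[1, -2.5, 2.8, -4.9, -0.07, 0.06, 0.48]
[1, -2.5, 2.8, -4.9, -0.07, 0.06, 0.48]
[1, -2.4, 2.8, -4.9, -0.07, 0.06, 0.48]
[517.3770581  245.71302384 142.81501068] [[-0.025  0.999 -0.047]
 [-0.002 -0.048 -0.999]
 [-1.    -0.025  0.003]]
```

View pics/w2.png

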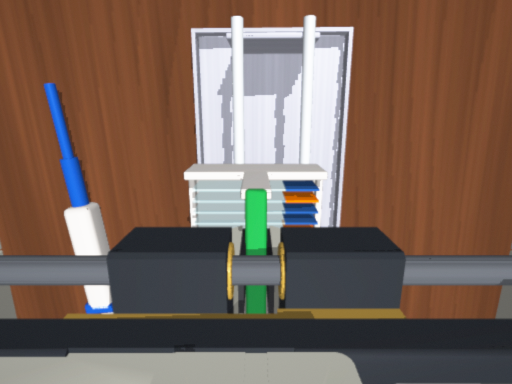

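The view shows the rods at columns ~238 and ~307, symmetric under the rack edge (186–326 at row 170). I'll measure the rod midline relative to the rack.

```bash
python3 - <<'E'
from h import *
z=np.load("w2.npz");c={"camera_matrix":z["K"],"T":z["T"]}
im=cv2.imread("pics/w2.png"); m=(im.min(2)>225)&(np.ptp(im.astype(int),axis=2)<14)
for r in (50,70,90,110,130,150):
    out=[]
    for lo,hi in ((226,252),(292,320)):
        x=np.flatnonzero(m[r,lo:hi])+lo; out.append(plane(c,(x.mean(),r),69)) if len(x) else out.append(np.full(3,np.nan))
    print(r,np.round(out,1).tolist(),"mid",((out[0]+out[1])/2).round(1))
zt=142.8-56.8+32
x=np.flatnonzero(im[170,170:345].min(1)>200)+170; print(x.min(),x.max(),plane(c,(x.min(),170),zt),plane(c,(x.max(),170),zt))
a=plane(c,(256,240),142.8+20-1);print("bar",a, plane(c,(257,210),161))
E
```

```text
50 [[505.4, 354.8, 69.0], [557.9, 352.1, 69.0]] mid [531.6 353.5  69. ]
70 [[507.4, 342.1, 69.0], [557.5, 339.6, 69.0]] mid [532.4 340.9  69. ]
90 [[506.6, 329.2, 69.0], [553.3, 327.0, 69.0]] mid [530.  328.1  69. ]
110 [[508.8, 315.8, 69.0], [553.3, 313.7, 69.0]] mid [531.1 314.7  69. ]
130 [[508.0, 302.0, 69.0], [553.4, 300.0, 69.0]] mid [530.7 301.   69. ]
150 [[507.7, 287.8, 69.0], [553.2, 285.8, 69.0]] mid [530.4 286.8  69. ]
325 342 [557.80297325 279.77639206 118.        ] [567.52866522 279.36598912 118.        ]
bar [517.95739162 256.10918131 161.8       ] [519.06587104 270.49802277 161.        ]
```

>>> apply_moves([
  [[1,-2,3,-4,0,0,0.4],[1,-2,3.5,-5,0,0,0.5],[1,0,3,-4,0,0,0.4],[1,0,1,-1,0,0,0.1],[1,0,0,0,0,0,0]],
])

```text
clock: 6.87
eef_pos: [530.7, 255.4, 146.4]
eef_rot: [1.244, 1.178, -1.25]
contact_force: [-0.1, -0.3, -1.9]
opening: 9.7
```

```bash
python3 - <<'E'
from h import *
plan((528,260,128),-2.5,1,1); print(sense()["contact_force"],sense()["joint_velocities"].round(3))
E
```

```text
from [530.7 255.4 146.4] dist 19.1 turn [-0.5  0.4 -0.1] per row 19.1
[1, 18.3, -3.0, -4.6, -0.51, 0.37, -0.09]
[-0.05565451 -0.31496693 -1.93382212] [ 0.001 -0.005  0.003 -0.003  0.002 -0.003 -0.002]
```

>>> apply_moves([
  [[1,2,-1,-1,-0.2,0.1,0],[1,4,-1,-1.5,-0.2,0.2,0],[1,4,-0.5,-1,0,0,0],[1,2,0,0,0,0,0],[1,1,0,0,0,0,0],[1,0,0,0,0,0,0]],
])

```text
clock: 7.37
eef_pos: [528.1, 258.0, 131.6]
eef_rot: [1.242, 1.185, -1.243]
contact_force: [-0.2, 0.6, -1.4]
opening: 9.7
```

```bash
python3 - <<'E'
from h import *
plan((528,260,126.8),-2.5,1,1)
im=camera("wrist");cv2.imwrite("pics/w3.png",im[:,:,::-1])
S=camera("scene");D=camera("side")
a=cv2.resize(S[170:290,290:410],None,fx=4,fy=4,interpolation=cv2.INTER_CUBIC);b=cv2.resize(D[200:384,90:290],None,fx=2.6,fy=2.6,interpolation=cv2.INTER_CUBIC)[:480,:320]
E
```

```text
from [528.1 258.  131.6] dist 5.2 turn [-0.1  0.1 -0.1] per row 5.2
[1, 4.8, -0.2, -2.0, -0.14, 0.11, -0.07]
```

>>> apply_moves([
  [[1,0.8,0,0,0,0,0],[1,0.8,0,0,0,0,0],[1,0.8,0,0,0,0,0],[1,0.5,0,0,0,0,0],[1,0.5,0,0,0,0,0],[1,0,0,0,0,0,0]],
])

```text
clock: 8.02
eef_pos: [529.0, 258.4, 129.0]
eef_rot: [1.244, 1.184, -1.242]
contact_force: [0.3, -0.4, -1.5]
opening: 9.7
```

>>> apply_moves([
  [[1,0.8,-0.3,0,0,0,0],[1,0.6,-0.2,0,0,0,0],[1,0.6,0,0,0,0,0],[1,0.5,0,0,0,0,0],[1,0,0,0,0,0,0]],
])

```text
clock: 8.43
eef_pos: [528.6, 258.6, 126.9]
eef_rot: [1.244, 1.183, -1.241]
contact_force: [0.8, -0.2, -1.8]
opening: 9.6
```

>>> apply_moves([
  [[1,0.6,0,0,0,0,0],[1,0.5,0,0,0,0,0],[1,0.5,0,0,0,0,0],[1,0,0,0,0,0,0]],
])

```text
clock: 8.77
eef_pos: [528.9, 258.7, 126.9]
eef_rot: [1.244, 1.182, -1.24]
contact_force: [-0.2, 1.0, -2.3]
opening: 9.8
```

>>> apply_moves([
  [[1,0.8,0,0,0,0,0],[1,0.8,0,0,0,0,0],[1,0.8,0,0,0,0,0]],
])

```text
clock: 9.02
eef_pos: [529.2, 258.9, 126.8]
eef_rot: [1.244, 1.18, -1.24]
contact_force: [-3.2, -1.9, 8.7]
opening: 9.8
```

>>> apply_moves([
  [[1,-0.3,0,0,0,0,0],[1,0,0,0,0,0,0]],
])

```text
clock: 9.18
eef_pos: [529.3, 259.0, 127.1]
eef_rot: [1.245, 1.18, -1.239]
contact_force: [-0.1, 0.7, -1.6]
opening: 9.4
```

```bash
python3 - <<'E'
from h import *
plan((528,260,126.8),-2.5,1,1)
print(sense()["contact_force"])
S=camera("scene");D=camera("side")
a=cv2.resize(S[170:290,290:410],(480,480),interpolation=cv2.INTER_CUBIC);b=cv2.resize(D[230:384,120:274],(480,480),interpolation=cv2.INTER_CUBIC)[:,:300]
cv2.imwrite("pics/m1.png",np.hstack([a,b])[:,:,::-1])
E
```

```text
from [529.3 259.  127.1] dist 1.7 turn [-0.2  0.1 -0.4] per row 1.7
[1, 0.2, -1.3, -1.0, -0.16, 0.13, -0.39]
[-0.10114893  0.69605735 -1.5541428 ]
```

View pics/m1.png

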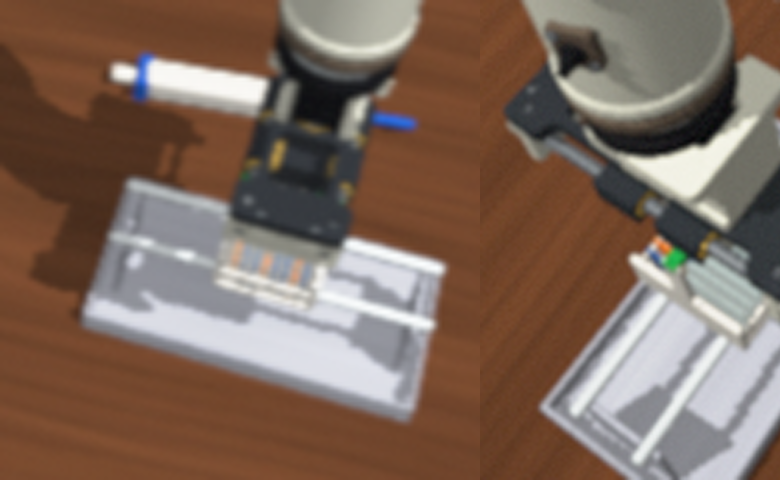

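The rack sits across both rods, centred to the eye. I'll touch down again lightly and open.

>>> apply_moves([
  [[1,0.4,0,0,0,0,0],[1,0.5,0,0,0,0,0],[0.85,0,0,0,0,0,0],[0.8,0,0,0,0,0,0],[0.7,0,0,0,0,0,0],[0.7,0,0,0,0,0,0],[0.65,0,0,0,0,0,0],[0.65,0,0,0,0,0,0]],
])

```text
clock: 9.95
eef_pos: [530.0, 259.4, 126.5]
eef_rot: [1.246, 1.18, -1.239]
contact_force: [-0.0, 0.3, -0.2]
opening: 31.8
```

>>> apply_moves([
  [[0.65,-4,0,0,0,0,0],[0.65,-8,0,0,0,0,0],[0.6,-12,0,0,0,0,0],[0.5,-20,0,0,0,0,0],[0.4,-30,0,0,0,0,0],[0.3,-30,0,0,0,0,0],[0.2,-30,0,0,0,0,0],[0,-20,0,0,0,0,0],[0,-8,0,0,0,0,0],[0,0,0,0,0,0,0]],
])

```text
clock: 10.78
eef_pos: [527.4, 261.0, 302.9]
eef_rot: [1.245, 1.182, -1.235]
contact_force: [0.0, 0.1, 0.6]
opening: 78.8
```

```bash
python3 - <<'E'
from h import *
c=get_calibration("wrist");im=camera("wrist");cv2.imwrite("pics/w4.png",im[:,:,::-1])
a,st,p=blob(im,(45,100,60),(80,255,255),(0,0,512,384)); print("green",a,st,plane(c,a,148))
print(np.round(sense()["q"],2))
cs,cd=get_calibration("scene"),get_calibration("side")
for z in (207,216): print(plane(cs,(166.7,178.7),z),plane(cd,(292,102.9),z))
plan((597,-278,295),-30,16)
E
```

```text
green [256.41229385 183.97151424] [252 150  10  70 667] [528.71270343 259.83980192 148.        ]
[ 0.17  0.42 -0.91  1.62  0.35  1.27 -0.84]
[ 598.54838164 -278.89678635  207.        ] [ 597.74347853 -280.41605571  207.        ]
[ 604.98384285 -274.08771037  216.        ] [ 592.51443804 -268.6226839   216.        ]
from [527.2 260.9 302.1] dist 543.5 turn [27.5 -0.1 -0.4] per row 34.0
[0, 0.5, 5.8, 33.5, 1.72, -0.01, -0.03]
[0, 0.5, 6.8, 33.3, 1.72, -0.01, -0.03]
[0, 0.5, 7.8, 33.1, 1.72, -0.01, -0.03]
[0, 0.5, 8.8, 32.8, 1.72, -0.01, -0.03]
[0, 0.5, 9.8, 32.5, 1.72, -0.01, -0.03]
[0, 0.5, 10.8, 32.2, 1.72, -0.01, -0.03]
[0, 0.5, 11.7, 31.9, 1.72, -0.01, -0.03]
[0, 0.5, 12.7, 31.5, 1.72, -0.01, -0.03]
[0, 0.5, 13.6, 31.1, 1.72, -0.01, -0.03]
[0, 0.5, 14.5, 30.7, 1.72, -0.01, -0.03]
[0, 0.5, 15.5, 30.2, 1.72, -0.01, -0.03]
[0, 0.5, 16.4, 29.8, 1.72, -0.01, -0.03]
[0, 0.5, 17.2, 29.3, 1.72, -0.01, -0.03]
[0, 0.5, 18.1, 28.7, 1.72, -0.01, -0.03]
[0, 0.5, 19.0, 28.2, 1.72, -0.01, -0.03]
[0, 0.4, 19.8, 27.6, 1.72, -0.01, -0.03]
```

View pics/w4.png

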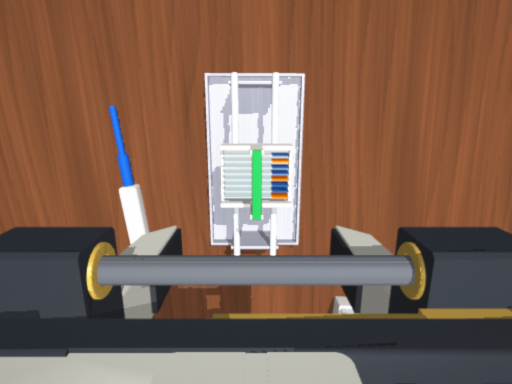

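The rack stands square on both rods: green bar centre at pixel (256,184), or (528.7, 259.8) in the world, against a bridge at (527–528, 260). Now I'll travel to above the knob.

>>> apply_moves([
  [[0,0.5,3,16,1,0,0],[0,0.5,6.8,33,1.7,0,0],[0,0.5,7.8,33,1.7,0,0],[0,0.5,8.8,33,1.7,0,0],[0,0.5,9.8,32.5,1.7,0,0],[0,0.5,10.8,32,1.7,0,0],[0,0.5,11.7,32,1.7,0,0],[0,0.5,12.7,31.5,1.7,0,0],[0,0.5,13.6,31,1.7,0,0],[0,0.5,14.5,30.7,1.7,0,0],[0,0.5,15.5,30,1.7,0,0],[0,0.5,16.4,30,1.7,0,0],[0,0.5,17.2,29,1.7,0,0],[0,0,14,22,1.7,0,0],[0,0,8,12,1.5,0,0],[0,0,0,0,0,0,0]],
])

```text
clock: 12.17
eef_pos: [577.9, -219.2, 265.8]
eef_rot: [1.54, 0.962, -1.586]
contact_force: [0.3, -0.3, -0.6]
opening: 92.3
```

```bash
python3 - <<'E'
from h import *
plan((598,-279,295),-30,4)
c=get_calibration("wrist");im=camera("wrist");cv2.imwrite("pics/w5.png",im[:,:,::-1])
a,st,p=blob(im,(105,120,60),(130,255,255),(0,0,512,384)); print("blue",a,st,plane(c,a,216),plane(c,a,231))
E
```

```text
from [ 577.9 -219.2  265.8] dist 69.5 turn [2.2 0.6 1.8] per row 17.4
[0, -7.5, 11.2, 10.9, 0.54, 0.16, 0.45]
[0, -7.5, 11.4, 10.8, 0.54, 0.16, 0.45]
[0, -7.4, 11.5, 10.7, 0.54, 0.16, 0.45]
[0, -7.4, 11.7, 10.6, 0.54, 0.16, 0.45]
blue [326.60893246 294.17864924] [302 285  51  23 918] [ 593.51009943 -296.08745968  216.        ] [ 595.01461878 -286.25109808  231.        ]
```

View pics/w5.png

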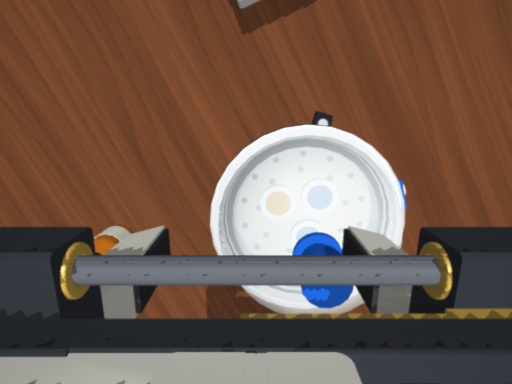

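The knob, spanning rows ~233–307 at column ~325, is split by the gripper's bar. I'll look once more from further along tool z, so that it's unobstructed.

```bash
python3 - <<'E'
from h import *
plan((560,-340,305),-30,6)
E
```

```text
from [ 577.6 -217.2  265.6] dist 130.1 turn [2.3 0.6 1.9] per row 21.7
[0, -6.6, 6.7, 19.5, 0.38, 0.1, 0.31]
[0, -6.6, 6.9, 19.5, 0.38, 0.1, 0.31]
[0, -6.6, 7.0, 19.4, 0.38, 0.1, 0.31]
[0, -6.6, 7.2, 19.4, 0.38, 0.1, 0.31]
[0, -6.6, 7.4, 19.3, 0.38, 0.1, 0.31]
[0, -6.6, 7.5, 19.2, 0.38, 0.1, 0.31]
```

>>> apply_moves([
  [[0,-12,4,10,0.4,0.1,0.3],[0,-12,7,19.5,0.4,0.1,0.4],[0,-8,7,19.5,0.4,0.1,0.4],[0,-4,7,19.5,0.4,0.1,0.3],[0,-2,7,19.5,0.4,0.1,0.3],[0,0,5,14,0.3,0.1,0.2],[0,0,0,0,0,0,0],[0,0,0,0,0,0,0]],
])

```text
clock: 12.88
eef_pos: [566.0, -309.6, 309.5]
eef_rot: [1.571, 0.936, -1.558]
contact_force: [0.8, 0.7, 1.0]
opening: 91.9
```

```bash
python3 - <<'E'
from h import *
plan((597,-280,305),-30,5)
c=get_calibration("wrist");im=camera("wrist");cv2.imwrite("pics/w6.png",im[:,:,::-1])
a,st,p=blob(im,(105,120,60),(130,255,255),(0,0,512,384)); print("blue",a,st,plane(c,a,216),plane(c,a,231))
print("cam",np.round(c["T"],3).tolist())
E
```

```text
from [ 566.  -309.6  309.5] dist 43.1 turn [ 1.7 -0.4 -0.1] per row 8.6
[0, 1.0, 2.6, -8.1, 0.33, -0.09, -0.01]
[0, 1.0, 2.6, -8.2, 0.33, -0.09, -0.01]
[0, 0.9, 2.5, -8.2, 0.33, -0.09, -0.01]
[0, 0.9, 2.5, -8.2, 0.33, -0.09, -0.01]
[0, 0.9, 2.4, -8.2, 0.33, -0.09, -0.01]
blue [274.3121118  148.21066253] [ 250  123   49   51 1932] [ 598.28493723 -279.86979263  216.        ] [ 598.21472207 -278.15411661  231.        ]
cam [[0.88, -0.46, -0.116, 597.104], [-0.474, -0.853, -0.217, -251.005], [0.0, 0.246, -0.969, 468.359], [0.0, 0.0, 0.0, 1.0]]
```

View pics/w6.png

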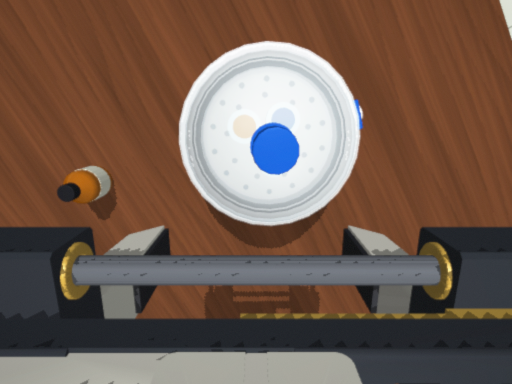

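The knob disc is in clear view at (274,148) with no occlusion. It maps to (598.2, -279), agreeing with the two-view fix within 1 mm.

>>> apply_moves([
  [[0,0,3,-8,0.4,-0.1,0],[0,4,3.5,-9,0.4,-0.1,0],[0,6,3,-9,0.4,-0.1,0],[0,6,2.5,-8,0.3,-0.1,0],[0,6,1,-4,0,0,0],[0,4,0,0,0,0,0],[0,0,0,0,0,0,0]],
])

```text
clock: 13.52
eef_pos: [601.2, -267.7, 282.1]
eef_rot: [1.577, 0.928, -1.571]
contact_force: [0.1, -0.8, -0.2]
opening: 92.1
```

```bash
python3 - <<'E'
from h import *
plan((598.2,-279,198),-30,6)
E
```

```text
from [ 601.2 -267.7  282.1] dist 84.9 turn [ 0.9 -0.3  0.1] per row 14.2
[0, 14.0, 0.5, 1.9, 0.14, -0.04, 0.01]
[0, 14.0, 0.5, 1.9, 0.14, -0.04, 0.01]
[0, 14.0, 0.5, 1.9, 0.14, -0.04, 0.01]
[0, 14.0, 0.5, 1.9, 0.14, -0.04, 0.01]
[0, 14.0, 0.5, 1.9, 0.14, -0.04, 0.01]
[0, 14.0, 0.5, 1.9, 0.14, -0.04, 0.01]
```

>>> apply_moves([
  [[0,4,1,4,0.3,-0.1,0],[0,6,1,3,0.3,-0.1,0],[0,10,0.5,2,0.2,-0.1,0],[0,12,0,0,0,0,0],[0,12,0,0,0,0,0],[0,10,0,0,0,0,0],[0,6,0,0,0,0,0],[0,2,0,0,0,0,0],[0,0,0,0,0,0,0]],
])

```text
clock: 14.27
eef_pos: [595.6, -280.4, 211.3]
eef_rot: [1.582, 0.915, -1.592]
contact_force: [-0.5, 0.0, 0.9]
opening: 91.7
```

```bash
python3 - <<'E'
from h import *
plan((598.2,-279,198),-30,1)
E
```

```text
from [ 595.6 -280.4  211.3] dist 13.6 turn [-0.2  0.2  0.3] per row 13.6
[0, 13.2, 1.6, -2.6, -0.24, 0.19, 0.3]
```

>>> apply_moves([
  [[0,3,0.5,-1,-0.1,0.1,0.1],[0,4,0.5,-1,-0.1,0.1,0.1],[0,3,0.3,-0.3,0,0,0],[0,1.5,0,0,0,0,0],[0,0,0,0,0,0,0]],
])

```text
clock: 14.68
eef_pos: [599.2, -278.7, 199.8]
eef_rot: [1.585, 0.914, -1.582]
contact_force: [-0.8, 0.6, -0.4]
opening: 91.9
```

```bash
python3 - <<'E'
from h import *
plan((598.2,-279,198),-30,1)
E
```

```text
from [ 599.2 -278.7  199.8] dist 2.1 turn [ 0.  -0.1 -0.1] per row 2.1
[0, 1.8, -0.7, 0.7, 0.01, -0.06, -0.05]
```

>>> apply_moves([
  [[0.3,1,-0.4,0.4,0,0,0],[0.5,0,0,0,0,0,0],[0.55,0,0,0,0,0,0],[0.6,0,0,0,0,0,0],[1,0,0,0,0,0,0],[1,0,0,0,0,0,0],[1,0,0,0,0,0,0],[1,0,0,0,0,0,0],[1,0,0,0,0,0,0],[1,0,0,0,0,0,0],[1,0,0,0,0,0,0],[1,0,0,0,0,0,0],[1,0,0,0,0,0,0],[1,0,0,0,0,0,0],[1,0,0,0,0,0,0],[1,0,0,0,0,0,0]],
], newtons=50)

```text
clock: 16.02
eef_pos: [599.5, -279.1, 200.2]
eef_rot: [1.585, 0.912, -1.58]
contact_force: [0.4, -1.2, 0.2]
opening: 35.4
```

```bash
python3 - <<'E'
from h import *
plan((598.2,-279,198),-30,1)
for k in ("contact_force","wrist_torque","opening"): print(np.round(sense()[k],2))
print([np.round(sense()["eef_pos"],1) for _ in range(3)])
E
```

```text
from [ 599.5 -279.1  200.2] dist 2.5 turn [ 0.  -0.1 -0.2] per row 2.5
[0, 2.2, -1.1, 0.6, 0.01, -0.07, -0.18]
[ 0.42 -1.23  0.23]
[ 0.01 -0.04  0.  ]
35.39
[array([ 599.5, -279.1,  200.2]), array([ 599.5, -279.1,  200.2]), array([ 599.5, -279.1,  200.2])]
```

>>> apply_moves([
  [[1,-0.6,0,0,0,0,0],[1,-0.8,0,0,0,0,0],[1,-1,0,0,0,0,0],[1,-1,0,0,0,0,0]],
])

```text
clock: 16.35
eef_pos: [599.1, -279.0, 200.4]
eef_rot: [1.585, 0.914, -1.581]
contact_force: [2.9, -1.1, -9.7]
opening: 35.4
```

>>> apply_moves([
  [[1,-1.3,0,0,0,0,0],[1,-1.6,0,0,0,0,0],[1,-1.6,0,0,0,0,0]],
])

```text
clock: 16.6
eef_pos: [597.8, -279.2, 201.6]
eef_rot: [1.585, 0.917, -1.583]
contact_force: [2.8, -1.5, -13.9]
opening: 35.1
```

>>> apply_moves([
  [[1,-1.6,0,0,0,0,0],[1,-1.6,0.3,0,0,0,0]],
])

```text
clock: 16.77
eef_pos: [597.2, -279.2, 202.8]
eef_rot: [1.584, 0.92, -1.585]
contact_force: [3.9, -0.1, -17.1]
opening: 35.2
```

>>> apply_moves([
  [[1,-1.5,0.5,-0.3,0,0,0],[1,-1.2,0.5,-0.3,0,0,0]],
])

```text
clock: 16.93
eef_pos: [597.5, -279.1, 205.6]
eef_rot: [1.584, 0.921, -1.587]
contact_force: [1.3, 0.8, -3.7]
opening: 35.2
```

The seal broke at about 17 N with the lid only 5.4 mm open. I'll raise it gently to 15 mm and recentre.

```bash
python3 - <<'E'
from h import *
plan((599.5,-279.1,215.2),-30,4,1); print(sense()["contact_force"])
E
```

```text
from [ 597.5 -279.1  205.6] dist 9.9 turn [-0.  -0.1  0.4] per row 2.5
[1, -2.4, 0.4, -0.3, -0.0, -0.02, 0.1]
[1, -2.4, 0.4, -0.3, -0.0, -0.02, 0.1]
[1, -2.4, 0.4, -0.3, -0.0, -0.02, 0.1]
[1, -2.4, 0.4, -0.3, -0.0, -0.02, 0.1]
[ 1.27039384  0.79571024 -3.66848858]
```

>>> apply_moves([
  [[1,-1.5,0.5,-0.3,0,0,0.2],[1,-1.5,0.5,-0.3,0,0,0.2],[1,-1.5,0.3,-0.2,0,0,0.1],[1,-1,0,0,0,0,0],[1,0,0,0,0,0,0]],
])

```text
clock: 17.35
eef_pos: [599.6, -278.3, 216.9]
eef_rot: [1.585, 0.91, -1.579]
contact_force: [-0.5, 1.1, -4.0]
opening: 35.2
```

```bash
python3 - <<'E'
from h import *
plan((599.5,-279.1,215.2),-30,1,1); print(sense()["contact_force"],sense()["wrist_torque"])
E
```

```text
from [ 599.6 -278.3  216.9] dist 1.9 turn [ 0.  -0.  -0.3] per row 1.9
[1, 1.7, 0.3, 0.7, 0.03, -0.04, -0.29]
[-0.46450505  1.07030805 -3.9550247 ] [ 0.00578521 -0.01505599  0.01086335]
```

>>> apply_moves([
  [[1,0.8,0.1,0.4,0,0,0],[1,0.5,0,0.2,0,0,0],[1,0,0,0,0,0,0],[1,0,0,0,0,0,0]],
])

```text
clock: 17.68
eef_pos: [599.4, -279.0, 216.4]
eef_rot: [1.585, 0.909, -1.579]
contact_force: [-0.1, 0.9, -4.3]
opening: 35.1
```

```bash
python3 - <<'E'
from h import *
S=camera("scene");D=camera("side");W=camera("wrist")
plan((599.5,-279.1,215.2),-30,1,1); print(sense()["contact_force"],sense()["joint_velocities"].round(3))
a=cv2.resize(S[140:250,120:230],(400,400),interpolation=cv2.INTER_CUBIC);b=cv2.resize(D[75:185,235:345],(400,400),interpolation=cv2.INTER_CUBIC)
cv2.imwrite("pics/f1.png",np.hstack([a,b])[:,:,::-1])
E
```

```text
from [ 599.4 -278.9  216.4] dist 1.2 turn [ 0.  -0.  -0.3] per row 1.2
[1, 1.2, 0.2, 0.1, 0.03, -0.01, -0.33]
[ 0.50042665 -0.65198788 -4.00332701] [ 0.001 -0.    -0.001 -0.001  0.001  0.002 -0.001]
```

View pics/f1.png

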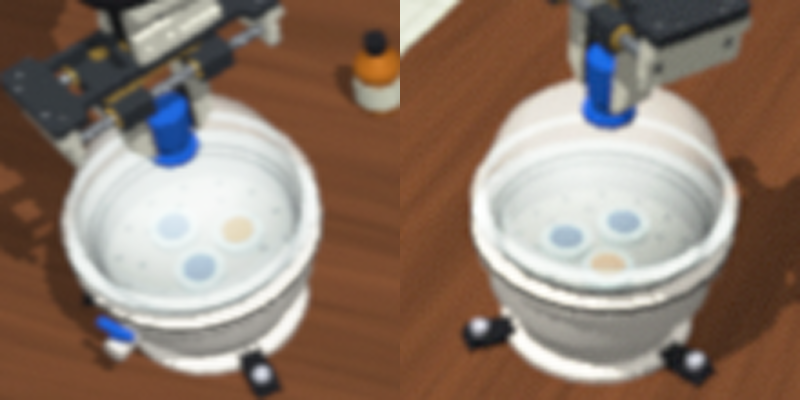

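The lid is raised, with a white rim separated from the base and the blue knob foot visible. I'll check for slip by comparing the knob foot's lower edge with the first pictures.

```bash
python3 - <<'E'
from h import *
for n,r in (("scene",(148,155,185,200)),("side",(275,70,310,125))):
    c=get_calibration(n);T=np.array(c["T"]);K=np.array(c["camera_matrix"])
    pr=lambda X:(lambda q:q[:2]/q[2])(K@(T[:3,:3].T@(np.array(X)-T[:3,3])))
    e=[]
    for im in (cv2.imread(f"pics/{n}0.png")[:,:,::-1].copy(),camera(n)):
        h=cv2.cvtColor(im[r[1]:r[3],r[0]:r[2]],cv2.COLOR_RGB2HSV); x=cv2.resize(h,None,fx=4,fy=4,interpolation=cv2.INTER_LINEAR)
        m=cv2.inRange(x,(100,110,50),(130,255,255)); l=m.any(1).nonzero()[0]; e.append(l.max()/4+r[1]); cols=m[l.max()-8].nonzero()[0]; e.append(cols.mean()/4+r[0])
    a,b=pr((599,-279,187)),pr((599,-279,203))
    print(n,"row/col before,after",np.round(e,2),"px for 16 mm",(b-a).round(2),"rise",(16*(e[2]-e[0])/(b-a)[1]).round(1))
E
```

```text
scene row/col before,after [189.   168.12 185.75 167.38] px for 16 mm [-1.08 -3.68] rise 14.1
side row/col before,after [115.   292.   109.75 292.25] px for 16 mm [ 0.33 -5.14] rise 16.4
```

>>> apply_moves([
  [[1,0.8,0,0,0,0,0],[1,0.5,0,0,0,0,0],[1,0,0,0,0,0,0],[1,0,0,0,0,0,0],[1,0,0,0,0,0,0],[1,0,0,0,0,0,0]],
])

```text
clock: 18.43
eef_pos: [599.4, -278.9, 214.7]
eef_rot: [1.585, 0.91, -1.579]
contact_force: [0.0, 0.4, -4.3]
opening: 35.0
```

```bash
python3 - <<'E'
from h import *
plan((599.5,-279.1,215.2),-30,1,1); s=sense(); print(s["contact_force"],s["opening"],s["joint_velocities"].round(3))
S=camera("scene"); cs=get_calibration("scene")
a,st,p=blob(S,(45,100,60),(80,255,255),(290,180,400,270)); print("rack handle",plane(cs,a,144))
cv2.imwrite("pics/f2.png",cv2.resize(S,(768,576),interpolation=cv2.INTER_CUBIC)[:,:,::-1])
E
```

```text
from [ 599.4 -278.9  214.7] dist 0.6 turn [ 0.  -0.  -0.3] per row 0.6
[1, -0.5, 0.2, 0.1, 0.03, -0.02, -0.3]
[ 0.03050304  0.3545054  -4.34882787] 34.98548455658825 [ 0.001  0.    -0.002  0.    -0.002 -0.    -0.001]
rack handle [527.44362364 259.1998069  144.        ]
```

View pics/f2.png

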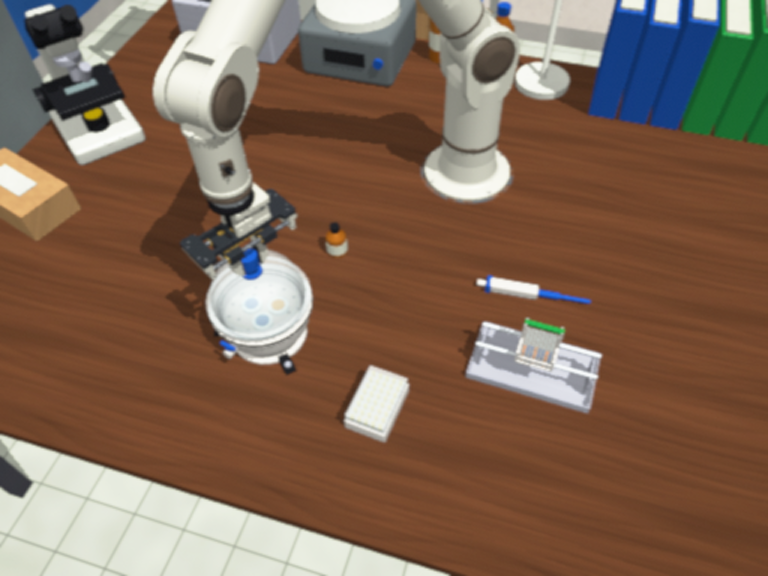

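The rack stands upright on the bridge at about (544,342) in this picture. The lid is held just above its base at (258,300), and the tip box, bottle and pipette are where they were. Handing in.

```bash
python3 -c "
from plant import *
print(hand_in())"
```

```text
the job is handed in; nothing more can be done
None
```

I set the slide rack on the draining bridge and let go of it. Then I broke the desiccator lid free and handed in at about 18.5 s of the 48 s, still holding it open. `hand_in()` reports no verdict.

- **Rack:** it stands upright on both rods. In the last check its handle was at (527.4, 259.2), against a bridge middle of about (527, 260). The set-down force peaked at about 9–11 N.
- **Lid:** the seal broke with about 17 N read on the tool, and the opening was 5 mm just after. The grip on the knob reads 35.0 mm, and the arm carries 4.3 N, roughly the lid's weight.
- **Opening:** the arm's last reading puts it 14.5 mm above closed, within 0.3 mm of centre, with about 0.1° of tilt since the grasp. It briefly read about 16.7 mm before I lowered it.
- **Left alone:** by eye, the tip box, stain bottle and pipette have not moved.

**Checks that disagreed:**
- **Opening by camera:** before the last small lowering, the scene camera gave 14.1 mm and the side camera 16.4 mm, where the arm read 16.2 mm. That is within pixel resolution, so I saw no clear sign of the knob slipping in the grip.
- **Rod midline:** one close look put it 2–3 mm further out in x than the two fixed cameras, and I placed the rack between the two values.

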